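# Stack the clutch plates of a monitor-arm swivel

## Robot

A 6-joint arm with a two-finger parallel gripper is mounted at the origin on the work surface. World frame = base frame: x ahead of the robot, y to its left, z up, the work surface at z = 0. Lengths are in mm, angles in rad, forces in N, time in s.
With the tool pointing down it reaches from about 300 to 775 mm from the base axis. Payload 14.6 kg.
Tool frame: the origin (TCP) lies midway between the tips of the shut fingers; the grasp point (between the pads) lies 19 mm behind it; x points along the fingers, z is the direction in which the jaws open and shut, and the axes are right-handed (so a half turn about x gives the same grasp; the last joint's range is limited). The gripper opens to 94 mm and grips with 3 to 60 N. Pads are 16 mm wide; open, the fingers measure 119 mm over their backs; the gripper's body (75 mm by 177 mm) begins 78 mm behind the grasp point.
Start: joints at [1.042, 0.3, 1.521, -0, 1.321, -0.067], TCP at [245.054, 492.38, 205.446] pointing down, gripper open.
Joint ranges: [-3.03, 3.03], [-0.79, 2.21], [0.23, 2.52], [-1.04, 4.18], [0, 3.07], [-2.55, 2.55]. Speed limits (rad/s): [2.22, 2.22, 2.57, 3.14, 3.14, 3.14].

## Interface

Orientations are given as [roll, pitch, yaw] about the fixed x, y, z axes, in that order (R = Rz(yaw) Ry(pitch) Rx(roll)).
In Python, from cell import * gives the robot as it stands.
- The arm moves only by the tool play_rows, never from a script. Its argument "motion" is one flat list of numbers, 7 for each row, row after row: the turn, a rotation vector about the tool's x, y, z in rad, then the shift along the tool's x, y, z in m, then the closure, from -1 (fully open) to 1 (shut), so that 0 is half open. In form: [rx, ry, rz, x, y, z, fingers, rx, ry, rz, x, y, z, fingers, ...]. A call has 1 to 20 rows; each row shifts and turns the pose as measured when the row begins, along the tool's axes as they then stand; what a row does not reach is not made up. A row lasts 1/10 s, in which the tool goes at most 50 mm and 8.59 degrees, less where a joint would pass 70% of its speed; a pose out of reach is approached as far as the arm can. A call with a gripper value outside its range is refused whole. The fingers move at their own pace and stop on an object; "newtons" is the grip in N (left out, the last holds). Time passes only in rows, so rows that do not move let the fingers close. It gives the time, the measured TCP pose, the force and the opening at its end, in the units of the state.
- read_state(): the state, without advancing time (a new reading comes with each control period).
- camera(name): name is "side" or "top"; returns (picture, depth): 480x640x3 uint8, blue, green, red; 480x640 float32, mm along the optical axis (not along the pixel's ray), 0 where there is no reading.
- camera_params(name): a dict with "fx", "fy", "cx", "cy" (pixels), "T" (4x4, takes a point from camera to world coordinates). Camera axes: x right, y down, z forward; pixel columns grow to the right and rows downward; lengths in mm; the calibration is good to about 2 mm. A picture is of the moment at which its call begins. camera_params takes no time and is no camera call.
- sign_off(): hands the job in, once; it reports no verdict.
Trained networks look in the newest picture that a camera, given by its name, has taken for a name from the list of things; names that differ only in an ending like _2 or _b are one class to them, and where a whole thing is asked for, a point or a joint stands for the part that bears it (a point fixed in the world has none). Each returns a list of dicts, best first, with "conf" (0 to 1); they miss things now and then, are a little off and sometimes report something else, mostly with a low value. They report only what shows in the picture. A call takes as long as a camera call. They do not tell look-alikes from the thing itself.
- masks_of(camera, name): "region" (480x640 bool, what is visible of it).
- place_of(camera, name): "at" ([x, y, z] in mm, in the coordinates of the camera as it stood for that picture, good to about 4 mm: a listed point, or the origin of a listed thing).
The state is a dict: "clock": time; "joints": joint angles; "qd": joint speeds; "effort": joint torques, N m; "eef_pos": TCP position; "eef_rot": TCP orientation; "wrist_force": force on the tool from outside, world axes, zero at the start; "moment": the same for the moment, N m; "finger_gap": finger opening in mm.
Only numpy, scipy, OpenCV 4.12 (cv2) and the standard library are available. Lean on these libraries where they do the work, as an engineer would, in place of code of your own. Each camera call takes 0.05 s, during which the arm holds its last target.

## Task

Reassemble the swivel joint of the monitor arm: put the orange friction disc on the splined hub first, with its tab pointing to the side of the yellow-banded link arm as nearly as the splines allow, let go, then the dark steel separator plate on top of it with its tab on the opposite side. Each must slide down the splines fully home, flat on what lies below; the hub stands turned by some angle, so feel for the splines with light pressure (never more than about 4 kg) and do not force them. Leave everything else on the desk alone.

Things in the scene. Friction and masses are not known exactly. Their poses are not given: they have to be found in the camera images.
- disc: Orange friction disc, about 50 g. Eight-sided plate, flat, 10 mm thick, 52 mm across flats; origin: centre of its underside, z up; x along its tab, which is 14 mm wide, 5 mm thick and ends 48 mm out. Grip the free flats facing +y and -y. Hole 35 mm across with four inner teeth, 10 mm wide, at 45, 135, 225, 315 degrees from the tab, reaching in to 11 mm from the axis: between them a cross-shaped gap along x and y for the splines.
- disc_tab (a point): point on the disc's tab, 40 mm from its axis, 2.5 mm above its underside
- separator: Dark steel separator plate, about 100 g. Eight-sided plate, flat, 10 mm thick, 52 mm across flats; origin: centre of its underside, z up; x along its tab, which is 14 mm wide, 5 mm thick and ends 48 mm out. Grip the free flats facing +y and -y. Hole 35 mm across with four inner teeth, 10 mm wide, at 45, 135, 225, 315 degrees from the tab, reaching in to 11 mm from the axis: between them a cross-shaped gap along x and y for the splines.
- separator_tab (a point): point on the separator's tab, 40 mm from its axis, 2.5 mm above its underside
- joint_base: Swivel foot of the monitor arm, fixed to the desk: aluminium flange 92 mm across, 12 mm high; a link arm (34 mm wide, 16 mm high, yellow band) runs out to 125 mm in its +y. Origin: centre of its underside, z up. A dark shoulder 38 mm across rises to 30 mm height and carries the steel hub: a core 20 mm across up to 61 mm height, then a cone to the tip at 68 mm, with four splines.
- hub_splines (a point): on the hub's axis, 53 mm high: top of the splines, a cross 32 mm over the tips of bars 6 mm wide, from 30 to 53 mm height. The cross is turned anticlockwise (from above) from the base's x and y by an unknown 0.2 to 0.95 rad that no pose shows; it stays put under light handling (0.6 N m friction). A plate drops on only within about 5 degrees of it (play 1 to 1.2 mm); else it rests on the spline tops.
- seat (a point): on the hub's axis, 30 mm above the desk: top of the shoulder, where the underside of the disc ends; the separator's underside ends 10 mm above it. Axes as joint_base. Splines leave four turns a quarter apart; any that ends with the tab within 60 degrees of the base's +y (disc) or -y (separator) is right.
- cap: the joint's round black plastic cap, 52 mm across, 18 mm high; a bystander, origin at the centre of its underside, leave alone
- screwdriver: screwdriver lying flat, about 200 mm long; a bystander, leave alone
- keypad: lilac keypad, 90 x 150 x 22 mm; a bystander, origin at the centre of its underside, leave alone
- mouse: grey upright mouse, 72 mm across, 55 mm high; a bystander, origin at the centre of its underside, leave alone
- tumbler: cream drinking tumbler with red lid, 88 mm across, 200 mm high; a bystander, origin at the centre of its underside, leave alone
- drive: black external drive, 80 x 115 x 22 mm; a bystander, origin at the centre of its underside, leave alone
Things that resemble listed ones, but are neither listed nor needed, are in the scene too. Several things look just like the separator: the one meant starts farthest to the robot's left.

How it is judged:
By the outcome, as a careful person would: the job done as asked, in the order asked, and still so for the second after the job is handed in, with the robot touching nothing.
It also fails if it takes over 72 s, if anything falls off the work surface, if the arm or the gripper's body presses on something with over 40 N, if the wrist force passes 120 N, or if a joint passes its speed limit or range.

## Working session

There is one attempt and no reset: what is moved stays moved. The work goes in short steps, Python scripts to look and compute and a tool call to move; the robot and the scene stay as the last step left them, time stands still between calls to the robot, and variables do not carry over. Pictures are saved under pics/ and viewed, and the job is handed in when it is done.

Besides the shell and the picture viewer there is one more tool, called after "Emit:" as name(argument=value, ...), one argument or row to a line, values as JSON. play_rows: Moves the arm, as the interface text tells. Its arguments: {"type":"object","properties":{"motion":{"type":"array","items":{"type":"number"}},"newtons":{"type":"number"}},"required":["motion"]}

```bash
ls; mkdir -p pics; python3 - <<'E'
from cell import *
import cv2,json
s=read_state(); print(s)
for c in("side","top"):
    p,d=camera(c); cv2.imwrite(f"pics/{c}0.png",p); print(c,camera_params(c))
E
```

```text
pics
{'clock': 0.0, 'joints': array([ 1.04243430e+00,  3.00477391e-01,  1.52156879e+00, -8.87420674e-06,
        1.32073690e+00, -6.65785483e-02]), 'qd': array([-0.00119014, -0.00035164, -0.00041657, -0.00103264, -0.00245764,
       -0.00024028]), 'effort': array([-3.08123317e-04, -5.31819284e+01, -3.52724111e+01,  7.07415864e-02,
        2.44884094e-02, -6.26700739e-05]), 'eef_pos': array([244.90865401, 492.16336441, 204.8880928 ]), 'eef_rot': array([ 3.08223458,  1.56960587, -2.09193568]), 'wrist_force': array([ 0.53487049, -0.78839813,  0.19168883]), 'moment': array([-0.04126322, -0.04038997,  0.02258565]), 'finger_gap': 93.93348776836673}
side {'fx': 553.5539459150818, 'fy': 553.5539459150818, 'cx': 314.0503844330421, 'cy': 238.05031672353266, 'T': array([[ 9.34673613e-01, -2.07875485e-01,  2.88397329e-01,
         8.36001864e+01],
       [-3.55477883e-01, -5.36101799e-01,  7.65656800e-01,
        -1.17705489e+03],
       [-4.55095194e-03, -8.18158080e-01, -5.74975343e-01,
         9.68572044e+02],
       [ 0.00000000e+00,  0.00000000e+00,  0.00000000e+00,
         1.00000000e+00]])}
top {'fx': 433.2298390618335, 'fy': 433.2298390618335, 'cx': 320.49711235391186, 'cy': 243.49535160069934, 'T': array([[-8.57852120e-03, -9.85248724e-01,  1.70913315e-01,
         3.87084771e+02],
       [-9.99956466e-01,  9.07966683e-03,  2.15069500e-03,
        -2.48405701e-01],
       [-3.67080546e-03, -1.70887425e-01, -9.85283722e-01,
         1.06956650e+03],
       [ 0.00000000e+00,  0.00000000e+00,  0.00000000e+00,
         1.00000000e+00]])}
```

View pics/top0.png

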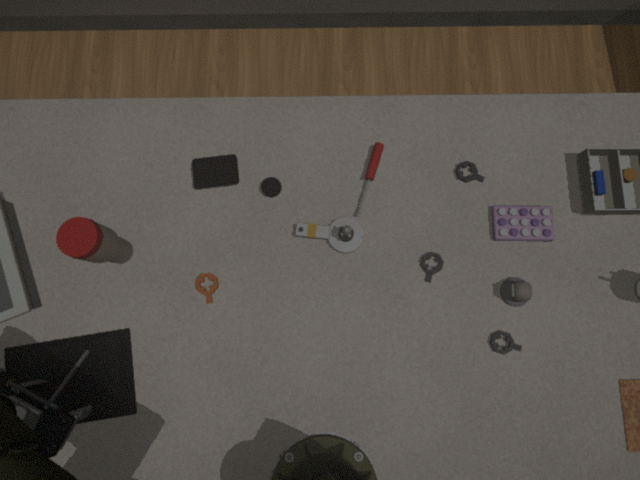

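View pics/side0.png

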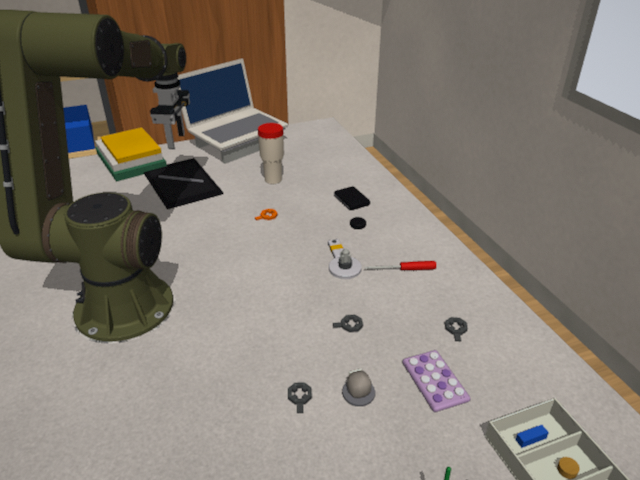

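```bash
cat > h.py <<'E'
from cell import *
import cv2,numpy as np
def w(c,u,v,d=None,z=None):
    P=camera_params(c);T=P["T"]
    r=np.stack([(np.asarray(u,float)-P["cx"])/P["fx"],(np.asarray(v,float)-P["cy"])/P["fy"],np.ones(np.shape(u))],-1)
    if d is None:
        rw=r@T[:3,:3].T; d=(z-T[2,3])/rw[...,2]
    return (r*np.asarray(d)[...,None])@T[:3,:3].T+T[:3,3]
def nets(c,n):
    T=camera_params(c)["T"]
    for o in place_of(c,n): print(c,n,round(o["conf"],2),np.round(T[:3,:3]@np.array(o["at"])+T[:3,3],1))
E
python3 - <<'E'
from h import *
from PIL import Image
E
python3 - <<'E'
from h import *
pt,dt=camera("top");ps,ds=camera("side")
for c in("top","side"):
    for n in("disc","disc_tab","separator","separator_tab","joint_base","hub_splines"): nets(c,n)
def crop(im,u,v,r,k): return cv2.resize(im[v-r:v+r,u-r:u+r],None,fx=k,fy=k,interpolation=cv2.INTER_CUBIC)
a=[crop(pt,*q,24,8) for q in((345,234),(207,286))]; b=[crop(ps,*q,24,8) for q in((345,262),(266,214))]
cv2.imwrite("pics/c1.png",np.clip(1.6*np.vstack([np.hstack(a),np.hstack(b)]).astype(float)[:600*2],0,255)[:].astype('uint8')[:768:])
im=cv2.imread("pics/c1.png");cv2.imwrite("pics/c1.png",cv2.resize(im,(600,600)))
E
```

```text
top disc 0.61 [472.8 284.   -0.5]
top disc_tab 0.53 [434.6 274.7   0. ]
top separator 0.75 [ 759.6 -373.5    2.6]
top separator 0.72 [ 521.4 -275.     0.8]
top separator 0.58 [ 325.9 -430.1   -2. ]
top separator_tab 0.92 [ 738.8 -407.8    2.7]
top separator_tab 0.66 [ 320.4 -468.9    3.5]
top separator_tab 0.65 [ 484.2 -262.6    3.2]
top separator_tab 0.35 [719.1 129.5   1. ]
top joint_base 0.98 [594.2 -60.1   2.9]
top hub_splines 0.78 [592.8 -56.6  51.7]
top hub_splines 0.63 [ 448.4 -469.5   -0.8]
side disc 0.66 [479.5 282.2   1.7]
side disc_tab 0.6 [434.6 276.5   5.7]
side separator 0.7 [ 760.3 -373.2    5.1]
side separator 0.64 [ 324.3 -430.7    1.6]
side separator 0.54 [ 518.4 -273.8    4.5]
side separator_tab 0.98 [ 319.2 -469.3    4.2]
side separator_tab 0.75 [ 738.3 -409.3    6.5]
side separator_tab 0.58 [ 486.4 -261.1    8.5]
side joint_base 0.87 [594.  -59.8   6.3]
side joint_base 0.44 [718.2 123.    2.6]
side hub_splines 0.8 [592.6 -59.7  55.6]
```

View pics/c1.png

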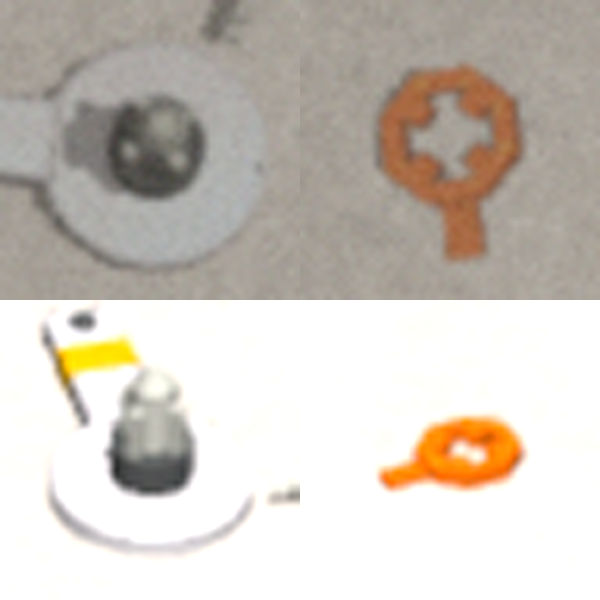

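```bash
cat >> h.py <<'E'
from scipy.optimize import minimize
def pose3(x,y,a,pts): 
    c,s=np.cos(a),np.sin(a); return np.stack([x+c*pts[:,0]-s*pts[:,1],y+s*pts[:,0]+c*pts[:,1],pts[:,2]],-1)
def proj(c,X):
    P=camera_params(c);T=P["T"];q=(X-T[:3,3])@T[:3,:3]
    return np.stack([q[:,0]/q[:,2]*P["fx"]+P["cx"],q[:,1]/q[:,2]*P["fy"]+P["cy"]],-1)
def shape(x,y,a,c,z0,box,K=8):
    u0,v0,u1,v1=box; m=np.zeros(((v1-v0)*K,(u1-u0)*K),np.uint8)
    def poly(p,val,z):
        q=proj(c,pose3(x,y,a,np.c_[p,np.full(len(p),z)])); q=((q-[u0-.5,v0-.5])*K-.5)
        cv2.fillPoly(m,[np.round(q*16).astype(np.int32)],val,shift=4)
    R=26/np.cos(np.pi/8);t=np.deg2rad(22.5+45*np.arange(8));oc=np.c_[np.cos(t),np.sin(t)]*R
    tab=np.array([[20,-7],[48,-7],[48,7],[20,7.]])
    for z in(0,2.5,5,7.5,10):
        poly(oc,255,z0+z)
        if z<=5: poly(tab,255,z0+z)
    # hole visible = intersection of hole at z=0 and z=10
    h=[]
    for z in(0,10):
        m2=np.zeros_like(m)
        mm=m.copy(); m[:]=0
        t=np.linspace(0,2*np.pi,73); poly(np.c_[np.cos(t),np.sin(t)]*17.5,255,z0+z)
        for k in(45,135,225,315):
            r=np.deg2rad(k);e=np.array([np.cos(r),np.sin(r)]);f=np.array([-e[1],e[0]])
            poly(np.array([11*e-5*f,20*e-5*f,20*e+5*f,11*e+5*f]),0,z0+z)
        h.append(m.copy()); m[:]=mm
    m[(h[0]>0)&(h[1]>0)]=0
    return cv2.resize(m,(u1-u0,v1-v0),interpolation=cv2.INTER_AREA)/255.
def fit(c,soft,box,x0,z0=0.):
    def f(p):
        s=shape(p[0],p[1],p[2]/30,c,z0,box); return ((s-soft)**2).sum()
    best=None
    for da in(-.2,0,.2):
      for o in ((0,0),):
        r=minimize(f,[x0[0],x0[1],(x0[2]+da)*30],method="Nelder-Mead",options=dict(initial_simplex=np.array([[0,0,0],[4,0,0],[0,4,0],[0,0,4.]])+[x0[0],x0[1],(x0[2]+da)*30],xatol=.02,fatol=.01,maxiter=300))
        if best is None or r.fun<best.fun: best=r
    return best.x[0],best.x[1],best.x[2]/30,best.fun
def softmask(im,box,kind):
    u0,v0,u1,v1=box;p=im[v0:v1,u0:u1].astype(float)
    v=p[...,2]-p[...,0] if kind=="orange" else -p.mean(-1)
    bg=np.median(v); fg=np.percentile(v,94 if kind=="orange" else 96)
    return np.clip((v-bg)/(fg-bg),0,1)
E
python3 - <<'E'
from h import *
pt,dt=camera("top");ps,ds=camera("side")
for kind,c,im,X in(("orange","top",pt,(474,283,np.deg2rad(191))),("orange","side",ps,(474,283,np.deg2rad(191))),("dark","top",pt,(520,-274.5,np.deg2rad(161))),("dark","side",ps,(520,-274.5,np.deg2rad(161)))):
    uv=proj(c,np.array([[X[0],X[1],5.]]))[0].astype(int); b=(uv[0]-30,uv[1]-30,uv[0]+30,uv[1]+30)
    sm=softmask(im,b,kind); r=fit(c,sm,b,X); print(kind,c,np.round(r[:2],1),np.rad2deg(r[2]).round(1),round(r[3],1))
    sh=shape(*r[:3],c,0.,b); cv2.imwrite(f"pics/fit_{kind}_{c}.png",cv2.resize((np.hstack([sm,sh,abs(sm-sh)])*255).astype('uint8'),None,fx=4,fy=4))
# base
for c,im in(("top",pt),("side",ps)):
    hs=cv2.cvtColor(im,cv2.COLOR_BGR2HSV)
    uv=proj(c,np.array([[594,-30,16.]]))[0].astype(int); m=np.zeros(im.shape[:2],bool); m[uv[1]-25:uv[1]+25,uv[0]-30:uv[0]+30]=1
    y=m&(hs[...,1]>120)&(hs[...,0]>15)&(hs[...,0]<35); v,u=np.nonzero(y); print(c,"yellow",len(u),u.mean(),v.mean(),w(c,u.mean(),v.mean(),z=16.))
    M=masks_of(c,"joint_base")[0]["region"]; v,u=np.nonzero(M); print(u.min(),u.max(),v.min(),v.max(),M.sum())
    q=w(c,u,v,z=12.)
    cv2.imwrite(f"pics/mb_{c}.png",cv2.resize((M[v.min()-5:v.max()+5,u.min()-5:u.max()+5]*255).astype('uint8'),None,fx=5,fy=5,interpolation=0))
ims=[cv2.resize(cv2.imread(f"pics/fit_{k}_{c}.png"),(720,240))[:, :] for k in("orange","dark") for c in("top","side")]
cv2.imwrite("pics/fits.png",cv2.resize(np.vstack([np.hstack(ims[:2]),np.hstack(ims[2:])]),(800,270)))
E
```

```text
Traceback (most recent call last):
  File "h.py", line 46, in fit
    r=minimize(f,[x0[0],x0[1],(x0[2]+da)*30],method="Nelder-Mead",options=dict(initial_simplex=np.array([[0,0,0],[4,0,0],[0,4,0],[0,0,4.]])+[x0[0],x0[1],(x0[2]+da)*30],xatol=.02,fatol=.01,maxiter=300))
  File "h.py", line 42, in f
    s=shape(p[0],p[1],p[2]/30,c,z0,box); return ((s-soft)**2).sum()
  File "h.py", line 36, in shape
    poly(np.array([11*e-5*f,20*e-5*f,20*e+5*f,11*e+5*f]),0,z0+z)
    ~~~~^^^^^^^^^^^^^^^^^^^^^^^^^^^^^^^^^^^^^^^^^^^^^^^^^^^^^^^^
  File "h.py", line 21, in poly
    q=proj(c,pose3(x,y,a,np.c_[p,np.full(len(p),z)])); q=((q-[u0-.5,v0-.5])*K-.5)
  File "h.py", line 16, in proj
    P=camera_params(c);T=P["T"];q=(X-T[:3,3])@T[:3,:3]
ValueError: time passes only in moves, steps and waits
```

```bash
sed -i 's/^import cv2,numpy as np/import cv2,numpy as np,functools\n_cp=camera_params\ncamera_params=functools.lru_cache(None)(_cp)/' h.py
cat > fit0.py <<'E'
from h import *
pt,dt=camera("top");ps,ds=camera("side")
np.savez("f0.npz",pt=pt,dt=dt,ps=ps,ds=ds)
for kind,c,im,X in(("orange","top",pt,(474,283,np.deg2rad(191))),("orange","side",ps,(474,283,np.deg2rad(191))),("dark","top",pt,(520,-274.5,np.deg2rad(161))),("dark","side",ps,(520,-274.5,np.deg2rad(161)))):
    uv=proj(c,np.array([[X[0],X[1],5.]]))[0].astype(int); b=(uv[0]-30,uv[1]-30,uv[0]+30,uv[1]+30)
    sm=softmask(im,b,kind); r=fit(c,sm,b,X); print(kind,c,np.round(r[:2],1),np.rad2deg(r[2]).round(1),round(r[3],1))
    sh=shape(*r[:3],c,0.,b); cv2.imwrite(f"pics/fit_{kind}_{c}.png",cv2.resize((np.hstack([sm,sh,abs(sm-sh)])*255).astype('uint8'),None,fx=4,fy=4))
for c,im in(("top",pt),("side",ps)):
    hs=cv2.cvtColor(im,cv2.COLOR_BGR2HSV)
    uv=proj(c,np.array([[594,-30,16.]]))[0].astype(int); m=np.zeros(im.shape[:2],bool); m[uv[1]-25:uv[1]+25,uv[0]-30:uv[0]+30]=1
    y=m&(hs[...,1]>120)&(hs[...,0]>15)&(hs[...,0]<35); v,u=np.nonzero(y); print(c,"yellow",len(u),u.mean(),v.mean(),w(c,u.mean(),v.mean(),z=16.))
    M=masks_of(c,"joint_base")[0]["region"]; v,u=np.nonzero(M); print(u.min(),u.max(),v.min(),v.max(),M.sum())
    cv2.imwrite(f"pics/mb_{c}.png",cv2.resize((M[v.min()-5:v.max()+5,u.min()-5:u.max()+5]*255).astype('uint8'),None,fx=5,fy=5,interpolation=0))
    np.save(f"mb_{c}.npy",M)
ims=[cv2.resize(cv2.imread(f"pics/fit_{k}_{c}.png"),(720,240)) for k in("orange","dark") for c in("top","side")]
cv2.imwrite("pics/fits.png",cv2.resize(np.vstack([np.hstack(ims[:2]),np.hstack(ims[2:])]),(800,270)))
E
python3 fit0.py
```

```text
orange top [475.3 283.1] 188.7 7.9
orange side [478.3 286.7] 186.4 36.9
dark top [ 521.5 -270.8] 165.6 21.3
dark side [ 523.6 -270.2] 164.9 8.6
top yellow 92 311.2282608695652 230.3913043478261 [603.05575065  24.76738381  16.        ]
295 363 217 252 1539
side yellow 54 335.4259259259259 246.74074074074073 [603.99732231  27.46127833  16.        ]
328 361 240 278 842
```

View pics/fits.png

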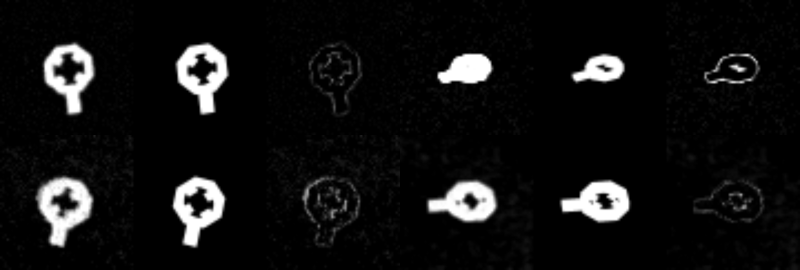

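```bash
cat > base.py <<'E'
from h import *
def sil(x,y,a,c,box,K=6):
    u0,v0,u1,v1=box; m=np.zeros(((v1-v0)*K,(u1-u0)*K),np.uint8)
    def hull(p,z0,z1):
        X=np.vstack([np.c_[p,np.full(len(p),z)] for z in(z0,z1)])
        q=proj(c,pose3(x,y,a,X)); q=((q-[u0-.5,v0-.5])*K-.5)
        cv2.fillConvexPoly(m,cv2.convexHull(np.round(q*16).astype(np.int32)),255,shift=4)
    t=np.linspace(0,2*np.pi,61); C=np.c_[np.cos(t),np.sin(t)]
    hull(C*46,0,12); hull(np.array([[-17,0],[17,0],[17,125],[-17,125.]]),0,16); hull(C*19,12,30);hull(C*14,30,53);hull(C*10,53,61);hull(C*6,61,68)
    return cv2.resize(m,(u1-u0,v1-v0),interpolation=cv2.INTER_AREA)/255.
for c in("top","side"):
    M=np.load(f"mb_{c}.npy"); v,u=np.nonzero(M); b=(u.min()-8,v.min()-8,u.max()+9,v.max()+9); s=M[b[1]:b[3],b[0]:b[2]].astype(float)
    f=lambda p:((sil(p[0],p[1],p[2]/40,c,b)-s)**2).sum()
    best=min((minimize(f,[594,-60,a0*40],method="Nelder-Mead",options=dict(initial_simplex=np.array([[0,0,0],[4,0,0],[0,4,0],[0,0,4.]])+[594,-60,a0*40])) for a0 in(-.2,0,.1)),key=lambda r:r.fun)
    print(c,best.x[:2].round(1),np.rad2deg(best.x[2]/40).round(1),best.fun)
    S=sil(best.x[0],best.x[1],best.x[2]/40,c,b); cv2.imwrite(f"pics/bs_{c}.png",cv2.resize((np.hstack([s,S,abs(s-S)])*255).astype('uint8'),None,fx=3,fy=3))
z=np.load("f0.npz")
def crop(im,u,v,r,k):
    p=im[v-r:v+r,u-r:u+r].astype(float); g=p.mean(-1); return cv2.resize(np.clip((g-g.min())/(np.percentile(g,99.5)-g.min())*255,0,255).astype('uint8'),None,fx=k,fy=k,interpolation=cv2.INTER_CUBIC)
cv2.imwrite("pics/hub.png",np.hstack([crop(z['pt'],345,232,13,15),crop(z['ps'],345,262,13,15)]))
E
python3 base.py
```

```text
top [594.2 -59.5] -6.5 45.64585928489043
side [596.8 -58.5] -7.8 44.915447904652055
```

View pics/hub.png

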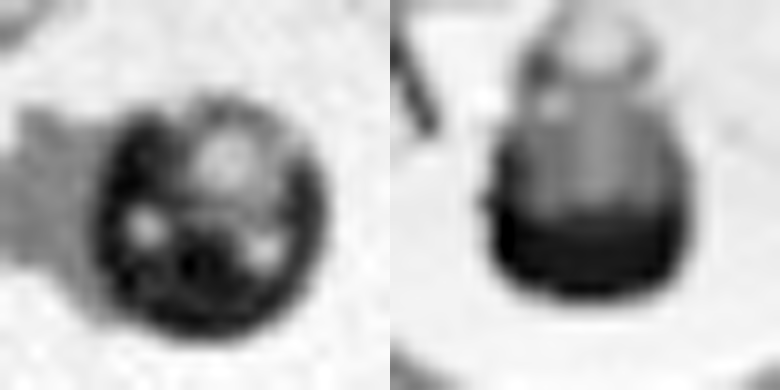

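View pics/bs_top.png

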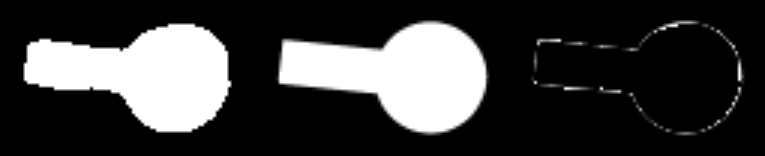

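```bash
python3 - <<'E'
from h import *
print(proj("top",np.array([[594.2,-59.5,53.],[594.2,-59.5,68],[594.2,-59.5,30]])))
for u,v in((332+148/15-.5,219+225/15-.5),(332+265/15-.5,219+248/15-.5)):
    p=w("top",u,v,z=53.); d=p[:2]-[594.2,-59.5]; print(p.round(1),np.hypot(*d).round(1),np.rad2deg(np.arctan2(d[1],d[0])).round(1))
print(proj("side",np.array([[596.8,-58.5,53.]])),w("side",314.5,0,z=53.))
p=w("side",332+13-13+ (550-390)/15-.5,262-13+105/15-.5,z=53.);d=p[:2]-[596.8,-58.5];print(p,np.hypot(*d),np.rad2deg(np.arctan2(d[1],d[0])))
s=read_state()
from scipy.spatial.transform import Rotation as R
print(R.from_euler('xyz',s['eef_rot']).as_matrix().round(3), s['clock'])
E
```

```text
[[346.06941513 230.59320314]
 [346.41584463 229.32014859]
 [345.55699388 232.47624199]]
[587.2 -48.1  53. ] 13.3 121.6
[583.3 -66.7  53. ] 13.1 -146.5
[[345.22695892 253.50551983]] [1636.85593279 2909.33479984   53.        ]
[585.29128483 -63.88837959  53.        ] 12.707681119388603 -154.91100993126048
[[-0.    -0.895  0.446]
 [-0.     0.446  0.895]
 [-1.     0.    -0.   ]] 1.1
```

Emit:
play_rows(
  motion=[0,0,0,0.01,-0.037,-0.0105,-1,0,0,0,0.01,-0.037,-0.0105,-1,0,0,0,0.01,-0.037,-0.0105,-1,0,0,0,0.01,-0.037,-0.0105,-1,0,0,0,0.01,-0.037,-0.0105,-1,0,0,0,0.01,-0.037,-0.0105,-1,0,0,0,0.01,-0.037,-0.0105,-1,0,0,0,0.01,-0.037,-0.0105,-1,-0.12,0,0,0.01,0,0,-1,-0.12,0,0,0.01,0,0,-1,-0.12,0,0,0.01,0,0,-1,-0.12,0,0,0.01,0,0,-1,-0.12,0,0,0.01,0,0,-1],
  newtons=10,
)

```text
clock: 2.4
eef_pos: [482.8, 277.1, 71.9]
eef_rot: [-0.913, 1.566, 0.817]
wrist_force: [0.8, -0.4, 0.1]
finger_gap: 94.0
```

```bash
cat >> h.py <<'E'
from scipy.spatial.transform import Rotation as Ro
def go(x,y,z,jaw):
    s=read_state(); M=Ro.from_euler('xyz',s['eef_rot']).as_matrix(); p=s['eef_pos']
    ja=np.rad2deg(np.arctan2(M[1,2],M[0,2])); d=M.T@(np.array([x,y,z])-p)
    j=np.deg2rad(jaw); G=np.c_[[0,0,-1],[-np.sin(j),np.cos(j),0],[np.cos(j),np.sin(j),0]]
    rv=Ro.from_matrix(M.T@G).as_rotvec()
    print("t",round(s['clock'],2),"pos",p.round(1),"jaw",ja.round(2),"q",s['joints'].round(2),"F",s['wrist_force'].round(1),"gap",s['finger_gap'].round(1)); print("shift tool mm",d.round(2),"rotvec",rv.round(4), "tilt x",M[:,0].round(4))
E
grep -n "M\[1,2\]" h.py; python3 -c "
from h import *
go(475.5,283.2,2.5,98.7)"
```

```text
59:    ja=np.rad2deg(np.arctan2(M[1,2],M[0,2])); d=M.T@(np.array([x,y,z])-p)Traceback (most recent call last):
  File "<string>", line 3, in <module>
    go(475.5,283.2,2.5,98.7)
    ~~^^^^^^^^^^^^^^^^^^^^^^
  File "h.py", line 62, in go
    print("t",round(s['clock'],2),"pos",p.round(1),"jaw",ja.round(2),"q",s['joints'].round(2),"F",s['wrist_force'].round(1),"gap",s['finger_gap'].round(1)); print("shift tool mm",d.round(2),"rotvec",rv.round(4), "tilt x",M[:,0].round(4))
                                                                                                                                  ^^^^^^^^^^^^^^^^^^^^^
AttributeError: 'float' object has no attribute 'round'
```

```bash
sed -i "s/s\['finger_gap'\].round(1)/round(s['finger_gap'],1)/" h.py; python3 -c "
from h import *
go(475.5,283.2,2.5,98.7)"
```

```text
t 2.4 pos [482.8 277.1  71.9] jaw 99.12 q [ 0.45  0.46  1.64  0.    1.04 -1.28] F [ 0.8 -0.4  0.1] gap 94.0
shift tool mm [69.43  6.52  6.98] rotvec [0.0073 0.003  0.0039] tilt x [ 0.0033  0.0036 -1.    ]
```

Emit:
play_rows(
  motion=[0,0.001,0.001,0.005,0.0033,0.0035,-1,0,0.001,0.001,0.005,0.0033,0.0035,-1,0.115,0,0,0.008,0,0,-1,0.115,0,0,0.008,0,0,-1,0.115,0,0,0.008,0,0,-1,0.115,0,0,0.008,0,0,-1,0.115,0,0,0.008,0,0,-1,0.115,0,0,0.008,0,0,-1,0.1,0,0,0.006,0,0,-1],
)

```text
clock: 3.3
eef_pos: [473.2, 286.2, 6.4]
eef_rot: [-0.339, 1.567, 0.547]
wrist_force: [0.4, 0.2, -0.5]
finger_gap: 93.8
```

```bash
python3 -c "
from h import *
go(475.5,283.2,2.5,53.7)"
```

```text
t 3.3 pos [473.2 286.2   6.4] jaw 50.77 q [ 0.48  0.55  1.68  0.    0.91 -0.41] F [ 0.4  0.2 -0.5] gap 93.8
shift tool mm [ 3.9  -3.67 -0.93] rotvec [-0.0512  0.0036  0.0014] tilt x [ 0.0033  0.002  -1.    ]
```

Emit:
play_rows(
  motion=[-0.05,0.003,0.001,0.003,-0.0037,-0.001,-1,0,0,0,0,0,0,0.1,0,0,0,0,0,0,0.25,0,0,0,0,0,0,0.25,0,0,0,0,0,0,0.25,0,0,0,0,0,0,0.25],
  newtons=5,
)

```text
clock: 3.9
eef_pos: [474.5, 284.7, 3.9]
eef_rot: [-0.436, 1.569, 0.486]
wrist_force: [0.4, 0.2, 1.3]
finger_gap: 57.8
```

```bash
python3 -c "
from h import *
go(475.5,283.2,2.5,53.7)
p,d=camera('side');cv2.imwrite('pics/s1.png',cv2.resize(p[150:270,190:350],None,fx=5,fy=5,interpolation=cv2.INTER_CUBIC))"
```

```text
t 3.9 pos [474.5 284.7   3.9] jaw 52.8 q [ 0.47  0.56  1.68  0.    0.91 -0.45] F [0.4 0.2 1.3] gap 57.8
shift tool mm [ 1.35 -1.65 -0.59] rotvec [-0.0158  0.0014  0.0006] tilt x [ 1.3e-03  7.0e-04 -1.0e+00]
```

View pics/s1.png

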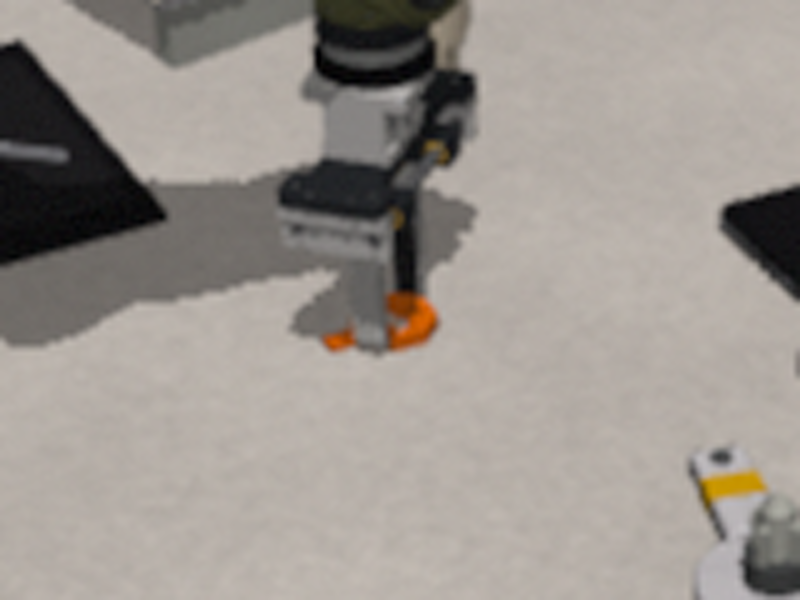

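Emit:
play_rows(
  motion=[-0.016,0.001,0,0.001,0,0,0.25,0,0,0,0,0,0,0.25,0,0,0,0,0,0,0.25,0,0,0,0,0,0,0.25],
)

```text
clock: 4.35
eef_pos: [474.6, 284.6, 3.3]
eef_rot: [-1.054, 1.57, -0.116]
wrist_force: [0.3, 0.2, 1.1]
finger_gap: 51.4
```

```bash
python3 -c "
from h import *
go(475.5,283.2,2.5,98.7)"
```

```text
t 4.35 pos [474.6 284.6   3.3] jaw 53.76 q [ 0.47  0.56  1.68 -0.    0.91 -0.46] F [0.3 0.2 1.1] gap 51.4
shift tool mm [ 0.77 -1.57 -0.62] rotvec [-7.844e-01  1.000e-04  1.000e-03] tilt x [ 9.e-04 -1.e-04 -1.e+00]
```

Emit:
play_rows(
  motion=[0,0,0,0,0,0,-0.6,0,0,0,0,0,0,-0.6,-0.112,0,0,0,0,0,-0.6,-0.112,0,0,0,0,0,-0.6,-0.112,0,0,0,0,0,-0.6,-0.112,0,0,0,0,0,-0.6,-0.112,0,0,0,0,0,-0.6,-0.1,0,0,0,0,0,-0.5,-0.06,0,0,0,0,0,-0.5],
)

```text
clock: 5.25
eef_pos: [474.7, 284.7, 3.1]
eef_rot: [-1.699, 1.57, -0.013]
wrist_force: [0.2, 1.3, 0.3]
finger_gap: 70.6
```

```bash
python3 -c "
from h import *
go(474.6,284.6,2.5,98.7)"
```

```text
t 5.25 pos [474.7 284.7   3.1] jaw 96.6 q [ 0.47  0.56  1.68 -0.    0.91 -1.21] F [0.2 1.3 0.3] gap 70.6
shift tool mm [ 0.6   0.07 -0.07] rotvec [-0.0367 -0.0001  0.001 ] tilt x [ 0.001 -0.    -1.   ]
```

Emit:
play_rows(
  motion=[-0.036,0,0,0.0006,0,0,-0.4,0,0,0,0,0,0,0.3,0,0,0,0,0,0,0.3,0,0,0,0,0,0,0.3,0,0,0,0,0,0,0.3,0,0,0,0,0,0,0.3],
  newtons=20,
)

```text
clock: 5.85
eef_pos: [474.7, 284.7, 2.5]
eef_rot: [-1.722, 1.57, -0.0]
wrist_force: [0.0, 0.4, -0.9]
finger_gap: 51.6
```

```bash
python3 -c "
from h import *
go(594.2,-59.5,120,32)"
```

```text
t 5.85 pos [474.7 284.7   2.5] jaw 98.65 q [ 0.47  0.56  1.68 -0.    0.91 -1.25] F [ 0.   0.4 -0.9] gap 51.6
shift tool mm [-117.39  -66.46 -358.23] rotvec [1.1633e+00 5.0000e-04 1.0000e-03] tilt x [ 0.0011 -0.     -1.    ]
```

Emit:
play_rows(
  motion=[0,0,0,-0.02,0,0,0.3,0,0,0,-0.04,0,0,0.3,0,0,0,-0.04,-0.003,-0.018,0.3,0,0,0,-0.012,-0.0074,-0.04,0.3,0,0,0,0,-0.0074,-0.04,0.3,0,0,0,0,-0.0074,-0.04,0.3,0,0,0,0,-0.0074,-0.04,0.3,0,0,0,0,-0.0074,-0.04,0.3,0,0,0,0,-0.0074,-0.04,0.3,0,0,0,0,-0.0074,-0.04,0.3,0,0,0,0,-0.007,-0.035,0.3,0,0,0,0,-0.003,-0.018,0.3,0,0,0,0,0,0,0.3],
)

```text
clock: 7.15
eef_pos: [594.2, -66.3, 119.6]
eef_rot: [-2.362, 1.569, -0.642]
wrist_force: [0.2, 0.1, -1.2]
finger_gap: 51.8
```

```bash
python3 -c "
from h import *
go(593.6,-58.5,120,32)"
```

```text
t 7.15 pos [594.2 -66.3 119.6] jaw 98.57 q [-0.17  0.48  1.47 -0.    1.18 -1.89] F [ 0.2  0.1 -1.2] gap 51.8
shift tool mm [-0.42 -0.52  7.76] rotvec [ 1.1619e+00 -5.0000e-04  2.2000e-03] tilt x [ 0.0017 -0.0013 -1.    ]
```

Emit:
play_rows(
  motion=[0,0,0,0,0,0.0078,0.3,0.1,0,0,0,0,0,0.3,0.12,0,0,0,0,0,0.3,0.12,0,0,0,0,0,0.3,0.12,0,0,0,0,0,0.3,0.12,0,0,0,0,0,0.3,0.12,0,0,0,0,0,0.3,0.12,0,0,0,0,0,0.3,0.12,0,0,0,0,0,0.3,0.12,0,0,0,0,0,0.3,0.08,0,0,0,0,0,0.3,0,0,0,0,0,0,0.3],
)

```text
clock: 8.35
eef_pos: [588.4, -37.2, 119.7]
eef_rot: [1.689, 1.569, 2.236]
wrist_force: [-1.1, 0.8, -1.1]
finger_gap: 51.6
```

```bash
python3 - <<'E'
from h import *
go(593.6,-58.5,80,32)
for c in("side","top"):
    p,d=camera(c);np.savez(f"f1_{c}.npz",p=p,d=d)
    if c=="side": q=p[170:290,260:420]
    else: q=p[170:290,260:420]
    cv2.imwrite(f'pics/{c}2.png',cv2.resize(q,None,fx=5,fy=5,interpolation=cv2.INTER_CUBIC))
E
```

```text
t 8.35 pos [588.4 -37.2 119.7] jaw 31.37 q [-0.13  0.47  1.5   0.    1.18 -0.67] F [-1.1  0.8 -1.1] gap 51.6
shift tool mm [ 39.63 -20.94  -6.59] rotvec [-0.011  -0.0002 -0.0017] tilt x [-0.001   0.0013 -1.    ]
```

View pics/side2.png

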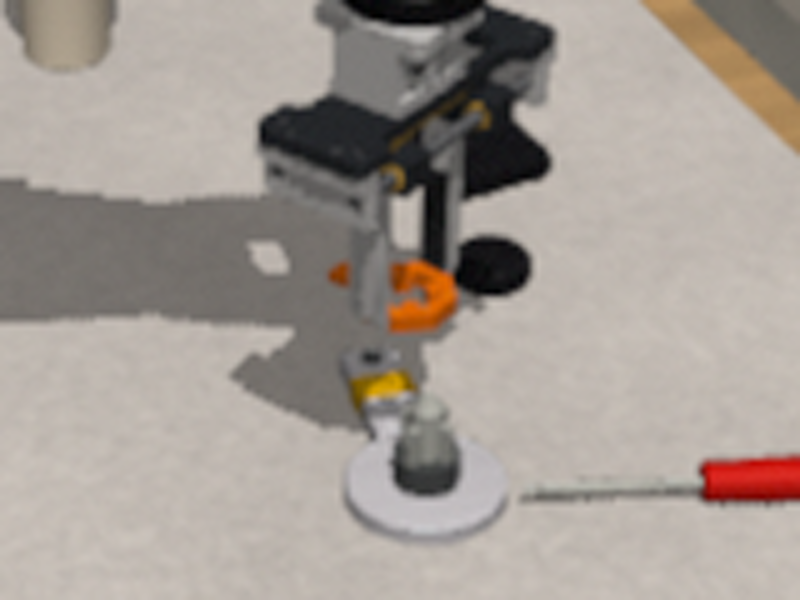

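View pics/top2.png

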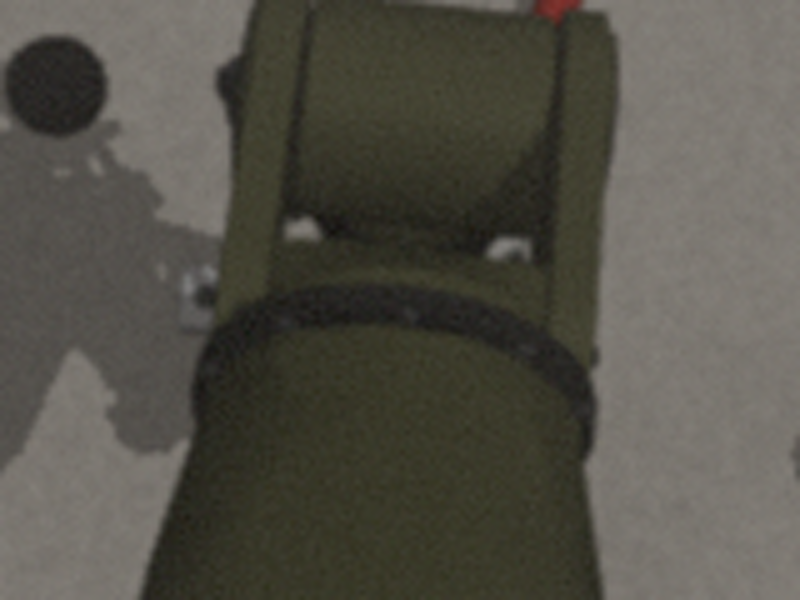

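Emit:
play_rows(
  motion=[-0.005,0,0,0.005,-0.009,-0.003,0.3,-0.005,0,0,0.01,-0.009,-0.003,0.3,0,0,0,0.01,-0.002,0,0.3,0,0,0,0,0,0,0.3,0,0,0,0,0,0,0.3],
)

```text
clock: 8.95
eef_pos: [593.8, -59.2, 91.4]
eef_rot: [1.997, 1.568, 2.564]
wrist_force: [-0.2, -0.1, -0.2]
finger_gap: 51.8
```

```bash
python3 - <<'E'
from h import *
go(593.6,-58.5,80,32)
E
```

```text
t 8.95 pos [593.8 -59.2  91.4] jaw 32.51 q [-0.16  0.52  1.5   0.    1.13 -0.73] F [-0.2 -0.1 -0.2] gap 51.8
shift tool mm [11.43  0.7   0.18] rotvec [ 0.0088 -0.0012 -0.0025] tilt x [-0.0023  0.0015 -1.    ]
```

```bash
cat > sidefit.py <<'E'
from h import *
import sys
def sfit(im,x,y,z0,a,excl=None,kind="orange",c="side"):
    uv=proj(c,np.array([[x,y,z0+5.]]))[0].astype(int); b=(uv[0]-30,uv[1]-25,uv[0]+30,uv[1]+25)
    p=im[b[1]:b[3],b[0]:b[2]].astype(float)
    v=p[...,2]-p[...,0]; sm=np.clip((v-np.median(v))/(130 if c=="side" else np.percentile(v,94)),0,1)
    W=np.ones_like(sm)
    if excl: W[:,max(excl[0]-b[0],0):excl[1]-b[0]]=0
    f=lambda q:(W*(shape(q[0],q[1],q[2]/30,c,z0,b)-sm)**2).sum()
    r=minimize(f,[x,y,a*30],method="Nelder-Mead",options=dict(initial_simplex=np.array([[0,0,0],[3,0,0],[0,3,0],[0,0,3.]])+[x,y,a*30]))
    S=shape(r.x[0],r.x[1],r.x[2]/30,c,z0,b)
    return r.x[0],r.x[1],np.rad2deg(r.x[2]/30),r.fun,np.hstack([sm,S,W*abs(S-sm)]),b
if __name__=="__main__":
    p,d=camera("side"); s=read_state(); P=s['eef_pos']
    print(P.round(1))
    r=sfit(p,P[0],P[1],P[2]-2.5,np.deg2rad(122)); print(np.round(r[:4],1),r[5])
    cv2.imwrite("pics/sf.png",cv2.resize((r[4]*255).astype('uint8'),None,fx=4,fy=4))
    cv2.imwrite("pics/s3.png",cv2.resize(p[200:290,290:400],None,fx=7,fy=7,interpolation=cv2.INTER_CUBIC)); np.save("s3.npy",p)
E
python3 sidefit.py
```

```text
[593.7 -59.1  91.4]
[598.2 -56.8 122.3  97.8] (np.int64(314), np.int64(216), np.int64(374), np.int64(266))
```

View pics/s3.png

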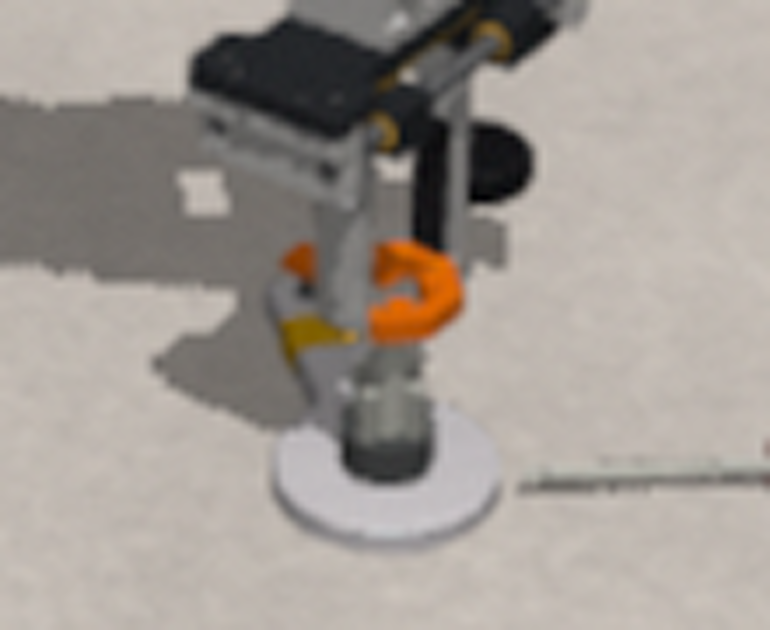

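View pics/sf.png

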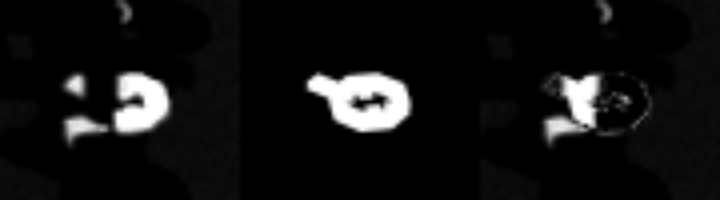

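```bash
python3 - <<'E'
from h import *
p=np.load("s3.npy");c="side";P=[593.7,-59.1,91.4]
z0=P[2]-2.5
uv=proj(c,np.array([[P[0],P[1],z0+5.]]))[0].astype(int); b=(uv[0]-30,uv[1]-25,uv[0]+30,uv[1]+25)
q=p[b[1]:b[3],b[0]:b[2]].astype(float); hs=cv2.cvtColor(p,cv2.COLOR_BGR2HSV)[b[1]:b[3],b[0]:b[2]]
v=q[...,2]-q[...,0]; 
print(np.percentile(v,[50,90,95,99]))
for full in(120,140,170):
    sm=np.clip((v-np.median(v))/full,0,1);W=np.ones_like(sm);W[:,:345-b[0]]=0;W[:12]=0
    f=lambda r:(W*(shape(r[0],r[1],np.deg2rad(122.4),c,z0,b)-sm)**2).sum()
    r=minimize(f,P[:2],method="Nelder-Mead",options=dict(initial_simplex=np.array([[0,0],[4,0],[0,4.]])+P[:2])); print(full,r.x,r.fun)
# flange edges side: fit by gray flange brightness vs dt? project hub circle offset check
z=np.load("f0.npz")
S=shape(r.x[0],r.x[1],np.deg2rad(122.4),c,z0,b)
cv2.imwrite("pics/sf2.png",cv2.resize((np.hstack([sm,S,W*abs(S-sm)])*255).astype('uint8'),None,fx=4,fy=4))
# overlay model circles for candidate hub pos on initial side/top images
for c,im,cands in(("side",z["ps"],[(596.8,-58.5)]),("top",z["pt"],[(594.2,-59.5)])):
    k=10;u,v=proj(c,np.array([[595,-59,30.]]))[0].astype(int);r0=28
    o=cv2.resize(im[v-r0:v+r0,u-r0:u+r0],None,fx=k,fy=k,interpolation=cv2.INTER_CUBIC)
    for (x,y) in cands:
        for R,h in((46,12),(46,0),(19,30),(10,61)):
            t=np.linspace(0,2*np.pi,90);Q=proj(c,np.c_[x+R*np.cos(t),y+R*np.sin(t),np.full(90,h)])
            cv2.polylines(o,[np.round((Q-[u-r0-.5,v-r0-.5])*k-.5).astype(np.int32)],True,(0,0,255),1)
    cv2.imwrite(f"pics/ov_{c}.png",o)
a=cv2.imread("pics/ov_side.png");bb=cv2.imread("pics/ov_top.png");cv2.imwrite("pics/ov.png",cv2.resize(np.hstack([a,bb]),(800,400)))
E
```

```text
[  9.    21.   103.05 204.01]
120 [597.6138248  -56.75914011] 3.938675749711649
140 [596.92830963 -56.50449142] 3.0823553735219575
170 [596.35100098 -56.13338623] 3.4915532487504803
```

View pics/ov.png

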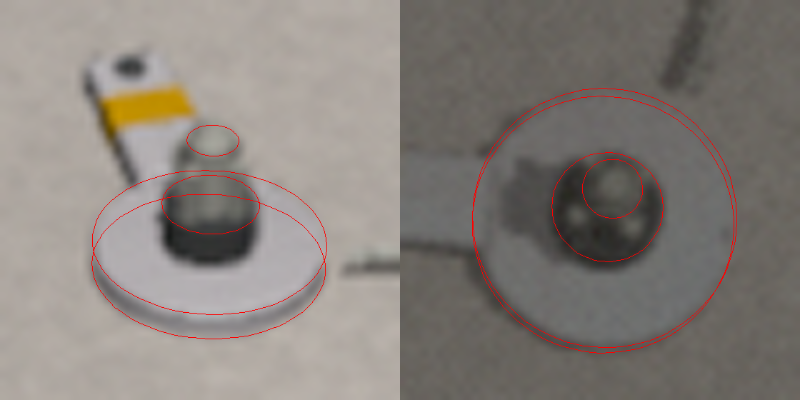

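View pics/sf2.png

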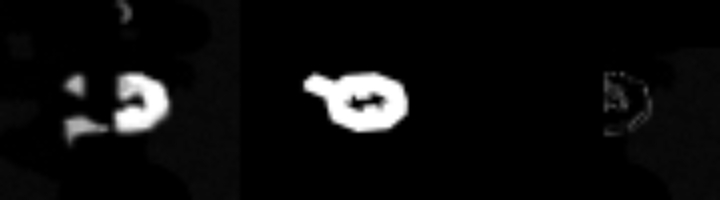

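Emit:
play_rows(
  motion=[0,0,0,0.008,0,0,0.3,0,0,0,0.008,0,0,0.3,0,0,0,0,0,0,0.3,0,0,0,0,0,0,0.3],
)

```text
clock: 9.4
eef_pos: [593.7, -58.7, 74.2]
eef_rot: [1.976, 1.568, 2.544]
wrist_force: [0.3, -0.9, -0.6]
finger_gap: 51.9
```

```bash
python3 - <<'E'
from h import *
go(593.9,-58.9,64,32.5)
E
```

```text
t 9.4 pos [593.7 -58.7  74.2] jaw 32.54 q [-0.16  0.54  1.51  0.    1.1  -0.73] F [ 0.3 -0.9 -0.6] gap 51.9
shift tool mm [10.17 -0.27  0.06] rotvec [ 0.0007 -0.0011 -0.0025] tilt x [-0.0023  0.0015 -1.    ]
```

Emit:
play_rows(
  motion=[0,-0.001,-0.0025,0.003,0,0,0.3,0,0,0,0.003,0,0,0.3,0,0,0,0.002,0,0,0.3],
)

```text
clock: 9.7
eef_pos: [594.0, -58.7, 66.2]
eef_rot: [-0.875, 1.569, -0.307]
wrist_force: [0.0, 0.1, -1.0]
finger_gap: 51.4
```

Emit:
play_rows(
  motion=[0,0,0,0.002,0,0,0.3,0,0,0,0.002,0,0,0.3,0,0,0,0.001,0,0,0.3],
)

```text
clock: 10.0
eef_pos: [594.0, -58.6, 60.7]
eef_rot: [-0.874, 1.57, -0.306]
wrist_force: [0.2, 0.7, -0.8]
finger_gap: 51.8
```

Emit:
play_rows(
  motion=[0,0,0,0.002,0,0,0.3,0,0,0,0.002,0,0,0.3,0,0,0,0.001,0,0,0.3],
)

```text
clock: 10.3
eef_pos: [594.1, -58.6, 55.3]
eef_rot: [-0.83, 1.569, -0.261]
wrist_force: [-0.0, 0.7, -1.1]
finger_gap: 51.6
```

```bash
python3 - <<'E'
from h import *
go(593.9,-58.6,54,32.5)
E
```

```text
t 10.3 pos [594.1 -58.6  55.3] jaw 32.55 q [-0.16  0.56  1.52 -0.    1.06 -0.73] F [-0.   0.7 -1.1] gap 51.6
shift tool mm [ 1.29  0.13 -0.13] rotvec [0.0009 0.0009 0.001 ] tilt x [ 1.3e-03 -3.0e-04 -1.0e+00]
```

Emit:
play_rows(
  motion=[0,0,0,0.001,0,0,0.3,0,0,0,0.001,0,0,0.3,0,0,0,0.001,0,0,0.3],
)

```text
clock: 10.6
eef_pos: [594.1, -58.7, 52.1]
eef_rot: [-0.845, 1.569, -0.277]
wrist_force: [0.4, -0.2, -1.0]
finger_gap: 51.8
```

Emit:
play_rows(
  motion=[0,0,0,0.002,0,0,0.3,0,0,0,0.002,0,0,0.3,0,0,0,0.002,0,0,0.3],
)

```text
clock: 10.9
eef_pos: [594.2, -58.7, 45.8]
eef_rot: [-0.832, 1.569, -0.264]
wrist_force: [-0.4, 0.0, -0.3]
finger_gap: 51.8
```

```bash
python3 - <<'E'
from h import *
go(594,-58.6,32.5,32.5)
p,d=camera("side");cv2.imwrite("pics/s4.png",cv2.resize(p[200:290,290:400],None,fx=7,fy=7,interpolation=cv2.INTER_CUBIC))
E
```

```text
t 10.9 pos [594.2 -58.7  45.8] jaw 32.55 q [-0.16  0.57  1.53 -0.    1.04 -0.73] F [-0.4  0.  -0.3] gap 51.8
shift tool mm [13.26  0.21 -0.16] rotvec [0.0009 0.0012 0.0013] tilt x [ 1.7e-03 -5.0e-04 -1.0e+00]
```

View pics/s4.png

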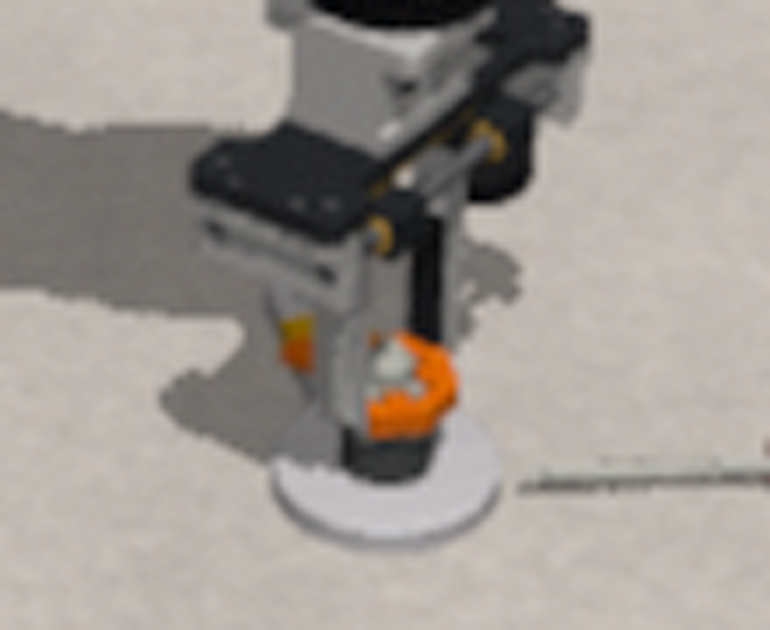

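Emit:
play_rows(
  motion=[0,0,0,0.002,0,0,0.3,0,0,0,0.002,0,0,0.3,0,0,0,0.002,0,0,0.3,0,0,0,0.002,0,0,0.3,0,0,0,0.001,0,0,0.3],
)

```text
clock: 11.45
eef_pos: [594.0, -58.6, 35.5]
eef_rot: [-0.847, 1.57, -0.278]
wrist_force: [-0.9, 0.2, -0.6]
finger_gap: 51.7
```

```bash
python3 - <<'E'
from h import *
go(594.1,-58.65,32.5,32.5)
E
```

```text
t 11.45 pos [594.  -58.6  35.5] jaw 32.55 q [-0.16  0.59  1.53 -0.    1.02 -0.73] F [-0.9  0.2 -0.6] gap 51.7
shift tool mm [ 2.99 -0.06  0.06] rotvec [0.0009 0.0007 0.0008] tilt x [ 1.e-03 -3.e-04 -1.e+00]
```

Emit:
play_rows(
  motion=[0,0,0,0.001,0,0,0.3,0,0,0,0.001,0,0,0.3,0,0,0,0.001,0,0,0.3,0,0,0,0.001,0,0,0.3],
)

```text
clock: 11.85
eef_pos: [594.2, -58.7, 32.4]
eef_rot: [-0.93, 1.569, -0.362]
wrist_force: [-9.3, 0.5, 19.8]
finger_gap: 51.7
```

Emit:
play_rows(
  motion=[0,0,0,-0.0003,0,0,-0.5,0,0,0,0,0,0,-0.5,0,0,0,0,0,0,-0.5,0,0,0,-0.005,0,0,-0.5,0,0,0,-0.02,0,0,-0.5,0,0,0,-0.03,0,0,-0.5,0,0,0,-0.03,0,0,-0.5,0,0,0,-0.01,0,0,-0.6],
)

```text
clock: 12.65
eef_pos: [593.2, -58.5, 130.2]
eef_rot: [2.547, 1.569, 3.115]
wrist_force: [0.0, -0.4, -0.0]
finger_gap: 74.3
```

```bash
python3 - <<'E'
from h import *
go(522,-269.5,60,-104.5)
p,d=camera("side");cv2.imwrite("pics/s5.png",cv2.resize(p[190:290,280:400],None,fx=6,fy=6,interpolation=cv2.INTER_CUBIC))
E
```

```text
t 12.65 pos [593.2 -58.5 130.2] jaw 32.55 q [-0.16  0.47  1.47 -0.    1.21 -0.73] F [ 0.  -0.4 -0. ] gap 74.3
shift tool mm [  70.33 -139.57 -173.44] rotvec [ 2.392e+00 -2.000e-03  1.300e-03] tilt x [-0.0018  0.     -1.    ]
```

View pics/s5.png

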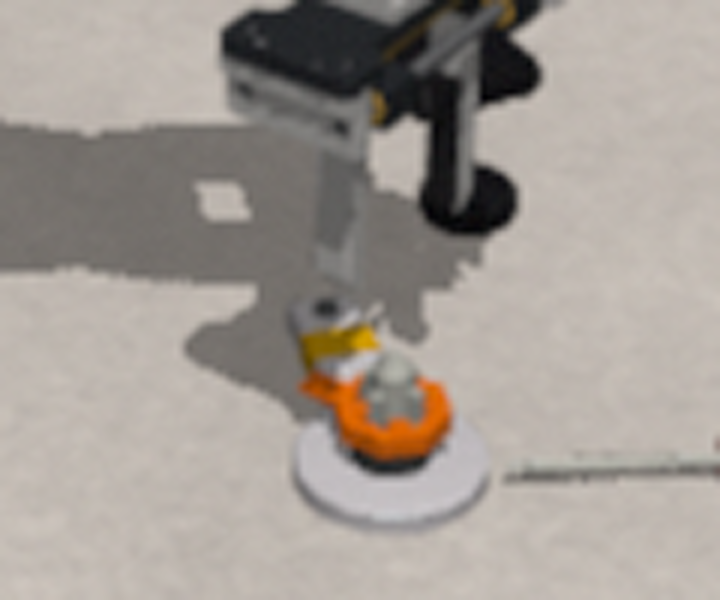

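Emit:
play_rows(
  motion=[0,0,0,0,-0.012,-0.015,-0.7,0,0,0,0,-0.024,-0.03,-0.8,0,0,0,0,-0.024,-0.03,-1,0,0,0,0,-0.024,-0.03,-1,0,0,0,0,-0.024,-0.03,-1,0,0,0,0,-0.016,-0.02,-1,0,0,0,0,-0.008,-0.01,-1,0,0,0,0,0,0,-1,0,0,0,0,0,0,-1],
)

```text
clock: 13.6
eef_pos: [520.6, -263.0, 121.1]
eef_rot: [2.127, 1.56, 2.697]
wrist_force: [0.6, 0.5, 0.1]
finger_gap: 93.7
```

```bash
python3 - <<'E'
from h import *
go(521.3,-270,60,-104.5)
E
```

```text
t 13.6 pos [ 520.6 -263.   121.1] jaw 32.69 q [-0.53  0.46  1.51 -0.    1.19 -1.1 ] F [0.6 0.5 0.1] gap 93.7
shift tool mm [61.06 -6.83 -2.84] rotvec [ 2.3944 -0.0138  0.0026] tilt x [-0.0099  0.0047 -0.9999]
```

Emit:
play_rows(
  motion=[0,-0.005,0.001,0,-0.006,-0.0025,-1,0.06,-0.005,0.001,0,0,0,-1,0.115,0,0,0.004,0,0,-1,0.115,0,0,0.004,0,0,-1,0.115,0,0,0.005,0,0,-1,0.115,0,0,0.005,0,0,-1,0.115,0,0,0.005,0,0,-1,0.115,0,0,0.005,0,0,-1,0.115,0,0,0.005,0,0,-1,0.115,0,0,0.005,0,0,-1,0.115,0,0,0.005,0,0,-1,0.115,0,0,0.005,0,0,-1,0.115,0,0,0.005,0,0,-1,0.115,0,0,0.004,0,0,-1,0.1,0,0,0.002,0,0,-1,0.06,0,0,0,0,0,-1,0,0,0,0,0,0,-1],
)

```text
clock: 15.3
eef_pos: [531.7, -255.2, 58.8]
eef_rot: [2.506, 1.555, 1.432]
wrist_force: [0.4, -0.0, -0.8]
finger_gap: 94.1
```

```bash
python3 - <<'E'
from h import *
go(521.3,-270,2.5,-59.5)
p,d=camera("side");cv2.imwrite("pics/s6.png",cv2.resize(p[230:380,260:420],None,fx=5,fy=5,interpolation=cv2.INTER_CUBIC)[:, :800])
E
```

```text
t 15.3 pos [ 531.7 -255.2   58.8] jaw -61.51 q [-0.52  0.54  1.54  0.02  1.07  0.55] F [ 0.4 -0.  -0.8] gap 94.1
shift tool mm [ 56.06 -16.74   8.71] rotvec [-0.0351 -0.0122 -0.0093] tilt x [ 0.0021  0.0152 -0.9999]
```

View pics/s6.png

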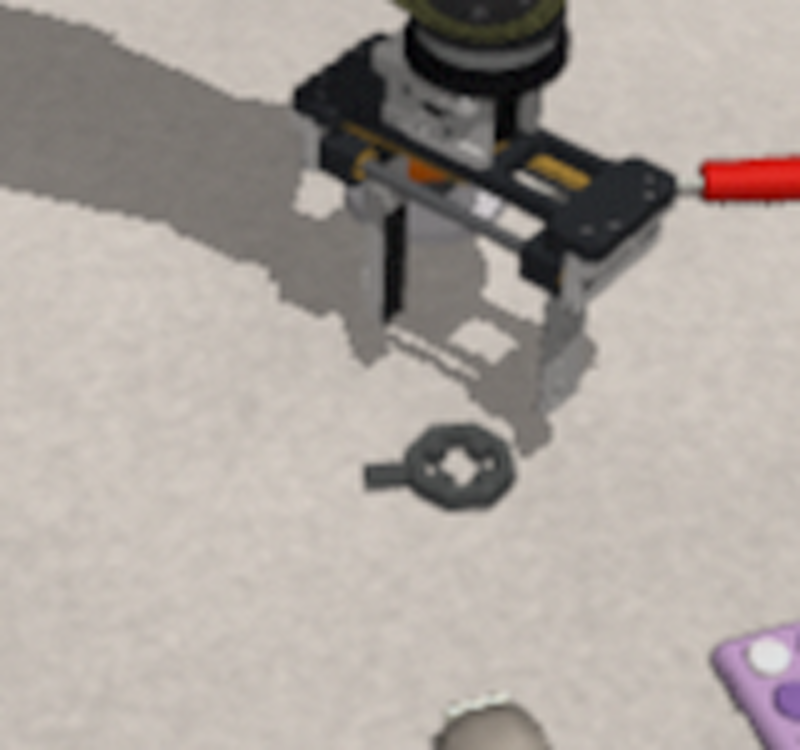

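Emit:
play_rows(
  motion=[-0.015,-0.012,-0.009,0.005,-0.008,0.004,-1,-0.01,0,0,0.012,-0.007,0.004,-1,0,0,0,0.012,0,0,-1,0,0,0,0.01,0,0,-1,0,0,0,0.003,0,0,-1,0,0,0,0,0,0,-1],
)

```text
clock: 15.95
eef_pos: [521.4, -270.1, 11.8]
eef_rot: [-2.068, 1.569, -3.107]
wrist_force: [-0.5, 0.1, 0.7]
finger_gap: 94.1
```

```bash
python3 - <<'E'
from h import *
go(521.3,-270,2.5,-59.5)
E
```

```text
t 15.95 pos [ 521.4 -270.1   11.8] jaw -59.48 q [-0.54  0.6   1.57 -0.    0.97  0.5 ] F [-0.5  0.1  0.7] gap 94.1
shift tool mm [ 9.31 -0.01 -0.1 ] rotvec [ 0.0003 -0.0007  0.0012] tilt x [-0.0014 -0.     -1.    ]
```

Precisely placed; descend and squeeze gently.

Emit:
play_rows(
  motion=[0,0,0,0.004,0,0,-0.6,0,0,0,0.004,0,0,-0.3,0,0,0,0.001,0,0,0.1,0,0,0,0,0,0,0.25,0,0,0,0,0,0,0.25,0,0,0,0,0,0,0.25,0,0,0,0,0,0,0.25,0,0,0,0,0,0,0.25,0,0,0,0,0,0,0.25],
  newtons=5,
)

```text
clock: 16.85
eef_pos: [522.1, -270.1, 3.0]
eef_rot: [-0.484, 1.57, -1.522]
wrist_force: [-0.7, 1.5, -0.9]
finger_gap: 52.1
```

```bash
python3 - <<'E'
from h import *
go(521.3,-270,2.5,-104.5)
E
```

```text
t 16.85 pos [ 522.1 -270.1    3. ] jaw -59.46 q [-0.54  0.62  1.57 -0.    0.95  0.5 ] F [-0.7  1.5 -0.9] gap 52.1
shift tool mm [ 0.52 -0.63 -0.46] rotvec [7.861e-01 8.000e-04 1.000e-04] tilt x [ 0.e+00 -8.e-04 -1.e+00]
```

Emit:
play_rows(
  motion=[0,0,0,0,0,0,-0.6,0,0,0,0,0,0,-0.6,0.112,0,0,0,0,0,-0.6,0.112,0,0,0,0,0,-0.6,0.112,0,0,0,0,0,-0.6,0.112,0,0,0,0,0,-0.6,0.112,0,0,0,0,0,-0.6,0.112,0,0,0,0,0,-0.5,0.08,0,0,0,0,0,-0.5,0,0,0,0,0,0,-0.5],
)

```text
clock: 17.85
eef_pos: [522.6, -270.4, 3.8]
eef_rot: [0.978, 1.569, -0.842]
wrist_force: [0.1, 0.1, 0.7]
finger_gap: 70.5
```

```bash
python3 - <<'E'
from h import *
go(522.1,-270.1,2.5,-104.5)
E
```

```text
t 17.85 pos [ 522.6 -270.4    3.8] jaw -104.27 q [-0.54  0.62  1.57 -0.    0.95  1.28] F [0.1 0.1 0.7] gap 70.5
shift tool mm [ 1.32 -0.53 -0.18] rotvec [ 0.004   0.0012 -0.0018] tilt x [ 0.0014 -0.0016 -1.    ]
```

Emit:
play_rows(
  motion=[0.004,0.001,-0.002,0.0012,-0.0005,0,-0.4,0,0,0,0,0,0,0.3,0,0,0,0,0,0,0.3,0,0,0,0,0,0,0.3,0,0,0,0,0,0,0.3,0,0,0,0,0,0,0.3],
  newtons=20,
)

```text
clock: 18.45
eef_pos: [522.1, -270.3, 2.5]
eef_rot: [-1.149, 1.57, -2.966]
wrist_force: [-1.3, 0.2, 0.3]
finger_gap: 51.6
```

```bash
python3 - <<'E'
from h import *
go(594.1,-58.65,120,32.5)
p,d=camera("top");np.save("t7.npy",p)
z=np.load("f0.npz")
uv=(345,231);k=14
cv2.imwrite("pics/t7.png",cv2.resize(np.clip(p[uv[1]-25:uv[1]+25,uv[0]-28:uv[0]+28].astype(float)*1.7,0,255).astype('uint8'),None,fx=k,fy=k-2,interpolation=cv2.INTER_CUBIC))
# disc seated fit, z0=30
from sidefit import sfit
r=sfit(p,594.2,-59.5,30.,np.deg2rad(122.5),c="top"); print(np.round(r[:4],1)); cv2.imwrite("pics/sf7.png",cv2.resize((r[4]*255).astype('uint8'),None,fx=4,fy=4))
E
```

```text
t 18.45 pos [ 522.1 -270.3    2.5] jaw -104.09 q [-0.54  0.62  1.57 -0.    0.95  1.28] F [-1.3  0.2  0.3] gap 51.6
shift tool mm [-117.5    18.29 -222.83] rotvec [-2.384e+00 -4.000e-04  4.000e-04] tilt x [-4.e-04 -1.e-04 -1.e+00]
[595.2 -60.  124.   34.3]
```

View pics/t7.png

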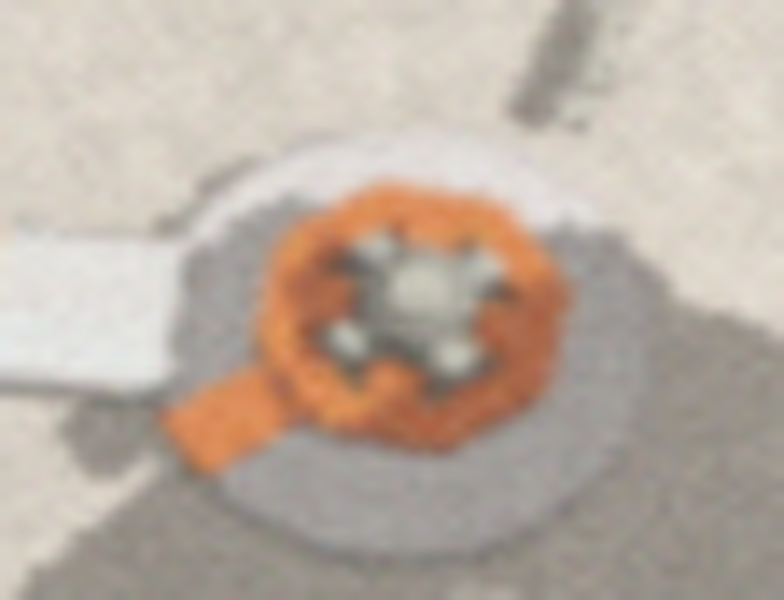

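View pics/sf7.png

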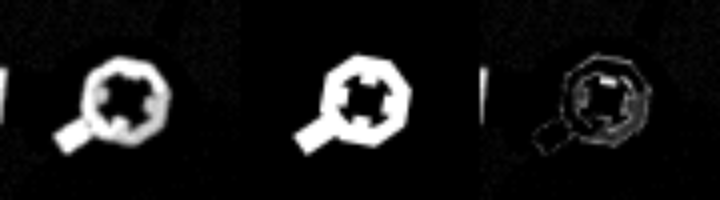

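Emit:
play_rows(
  motion=[0,0,0,-0.02,0,0,0.3,0,0,0,-0.04,0,0,0.3,0,0,0,-0.04,0.001,-0.015,0.3,0,0,0,-0.015,0.0025,-0.03,0.3,0,0,0,0,0.003,-0.036,0.3,0,0,0,0,0.003,-0.036,0.3,0,0,0,0,0.003,-0.036,0.3,0,0,0,0,0.0025,-0.03,0.3,0,0,0,0,0.001,-0.02,0.3,0,0,0,0,0.001,-0.01,0.3,0,0,0,0,0,0,0.3,0,0,0,0,0,0,0.3,0,0,0,0,0,0,0.3],
)

```text
clock: 19.8
eef_pos: [591.4, -61.7, 121.5]
eef_rot: [-2.008, 1.568, 2.457]
wrist_force: [1.0, 0.1, -0.6]
finger_gap: 52.1
```

```bash
python3 - <<'E'
from h import *
go(594.1,-58.65,120,32.5)
E
```

```text
t 19.8 pos [591.4 -61.7 121.5] jaw -104.18 q [-0.17  0.48  1.48  0.    1.19  1.65] F [ 1.   0.1 -0.6] gap 52.1
shift tool mm [ 1.46  1.91 -3.64] rotvec [-2.3855e+00 -3.5000e-03 -2.0000e-04] tilt x [-0.0021  0.0017 -1.    ]
```

Emit:
play_rows(
  motion=[-0.08,0,0,0,0,0,0.3,-0.122,0,0,0,0,0,0.3,-0.122,0,0,0,0,0,0.3,-0.122,0,0,0,0,0,0.3,-0.122,0,0,0,0,0,0.3,-0.122,0,0,0,0,0,0.3,-0.122,0,0,0,0,0,0.3,-0.122,0,0,0,0,0,0.3,-0.122,0,0,0,0,0,0.3,-0.122,0,0,0,0,0,0.3,-0.122,0,0,0,0,0,0.3,-0.122,0,0,0,0,0,0.3,-0.122,0,0,0,0,0,0.3,-0.122,0,0,0,0,0,0.3,-0.122,0,0,0,0,0,0.3,-0.122,0,0,0,0,0,0.3,-0.122,0,0,0,0,0,0.3,-0.122,0,0,0,0,0,0.3,-0.122,0,0,0,0,0,0.3,0,0,0,0,0,0,0.3],
)

```text
clock: 21.8
eef_pos: [586.4, -84.0, 121.5]
eef_rot: [2.601, 1.567, 3.128]
wrist_force: [-0.8, -1.3, -1.1]
finger_gap: 51.7
```

```bash
python3 - <<'E'
from h import *
go(594.1,-58.65,92,32.5)
E
```

```text
t 21.8 pos [586.4 -84.  121.5] jaw 30.16 q [-0.2   0.47  1.48 -0.    1.19 -0.73] F [-0.8 -1.3 -1.1] gap 51.7
shift tool mm [29.49 18.01 19.51] rotvec [-0.0409 -0.0029 -0.0018] tilt x [-0.0034  0.     -1.    ]
```

Emit:
play_rows(
  motion=[-0.02,-0.003,-0.002,0,0.008,0.009,0.3,-0.015,0,0,0.004,0.007,0.0075,0.3,0,0,0,0.01,0.001,0.001,0.3,0,0,0,0.008,0,0,0.3,0,0,0,0,0,0,0.3,0,0,0,0,0,0,0.3],
)

```text
clock: 22.4
eef_pos: [593.3, -60.0, 96.6]
eef_rot: [2.535, 1.57, 3.088]
wrist_force: [0.3, 0.1, -0.4]
finger_gap: 51.6
```

```bash
python3 - <<'E'
from h import *
go(594.1,-58.65,74,32.5)
p,d=camera("side");cv2.imwrite("pics/s8.png",cv2.resize(p[190:290,280:400],None,fx=6,fy=6,interpolation=cv2.INTER_CUBIC))
E
```

```text
t 22.4 pos [593.3 -60.   96.6] jaw 31.68 q [-0.16  0.51  1.5  -0.    1.14 -0.72] F [ 0.3  0.1 -0.4] gap 51.6
shift tool mm [22.62  0.68  1.41] rotvec [-0.0143 -0.0007 -0.0005] tilt x [-9.e-04  0.e+00 -1.e+00]
```

View pics/s8.png

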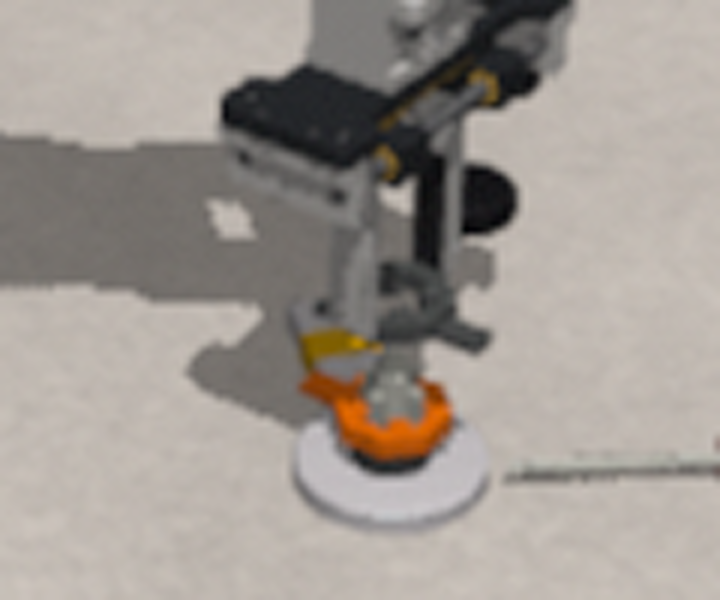

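Separator held with its tab on the side away from the link. Correct the centre, then lower.

Emit:
play_rows(
  motion=[-0.012,0,0,0.004,0.0006,0.0013,0.3,0,0,0,0.006,0,0,0.3,0,0,0,0.006,0,0,0.3,0,0,0,0.003,0,0,0.3,0,0,0,0,0,0,0.3],
)

```text
clock: 22.95
eef_pos: [594.1, -59.2, 76.2]
eef_rot: [2.681, 1.57, -3.037]
wrist_force: [0.2, -0.6, -2.1]
finger_gap: 51.8
```

```bash
python3 - <<'E'
from h import *
go(594.1,-58.65,65,32.5)
E
```

```text
t 22.95 pos [594.1 -59.2  76.2] jaw 32.38 q [-0.16  0.53  1.51 -0.    1.1  -0.73] F [ 0.2 -0.6 -2.1] gap 51.8
shift tool mm [11.2   0.46  0.26] rotvec [-0.0021 -0.0005 -0.0002] tilt x [-5.e-04 -1.e-04 -1.e+00]
```

Emit:
play_rows(
  motion=[-0.002,0,0,0.003,0.0004,0.0003,0.3,0,0,0,0.003,0,0,0.3,0,0,0,0.002,0,0,0.3],
)

```text
clock: 23.25
eef_pos: [594.4, -58.7, 68.0]
eef_rot: [-1.366, 1.571, -0.798]
wrist_force: [0.5, 0.0, -0.3]
finger_gap: 51.7
```

```bash
python3 - <<'E'
from h import *
go(594.1,-58.65,60,32.5)
E
```

```text
t 23.25 pos [594.4 -58.7  68. ] jaw 32.5 q [-0.16  0.54  1.51 -0.    1.08 -0.73] F [ 0.5  0.  -0.3] gap 51.7
shift tool mm [ 7.99  0.19 -0.2 ] rotvec [-0.      0.      0.0002] tilt x [ 2.e-04 -2.e-04 -1.e+00]
```

Emit:
play_rows(
  motion=[0,0,0,0.002,0,-0.0002,0.3,0,0,0,0.002,0,0,0.3,0,0,0,0.002,0,0,0.3,0,0,0,0.002,0,0,0.3],
)

```text
clock: 23.65
eef_pos: [594.3, -58.8, 59.4]
eef_rot: [-1.032, 1.57, -0.464]
wrist_force: [-0.8, -0.8, -0.5]
finger_gap: 51.9
```

```bash
python3 - <<'E'
from h import *
go(594.1,-58.65,53,32.5)
E
```

```text
t 23.65 pos [594.3 -58.8  59.4] jaw 32.5 q [-0.16  0.56  1.52 -0.    1.07 -0.73] F [-0.8 -0.8 -0.5] gap 51.9
shift tool mm [ 6.41  0.26 -0.05] rotvec [-0.0001  0.0002  0.0004] tilt x [ 4.e-04 -2.e-04 -1.e+00]
```

Emit:
play_rows(
  motion=[0,0,0,0.0015,0.0001,0,0.3,0,0,0,0.0015,0,0,0.3,0,0,0,0.0015,0,0,0.3,0,0,0,0.0012,0,0,0.3],
)

```text
clock: 24.05
eef_pos: [594.2, -58.8, 53.1]
eef_rot: [-1.156, 1.57, -0.589]
wrist_force: [-0.7, -0.5, -0.9]
finger_gap: 51.8
```

Emit:
play_rows(
  motion=[0,0,0,0.0015,0,0,0.3,0,0,0,0.0015,0,0,0.3,0,0,0,0.0015,0,0,0.3,0,0,0,0.001,0,0,0.3,0,0,0,0.0007,0,0,0.3],
)

```text
clock: 24.55
eef_pos: [594.2, -58.7, 46.3]
eef_rot: [-1.094, 1.57, -0.527]
wrist_force: [0.0, -0.0, -0.1]
finger_gap: 51.6
```

Emit:
play_rows(
  motion=[0,0,0,0.001,0,0,0.3,0,0,0,0.001,0,0,0.3,0,0,0,0.001,0,0,0.3,0,0,0,0.0006,0,0,0.3],
)

```text
clock: 24.95
eef_pos: [594.3, -58.8, 42.5]
eef_rot: [-1.017, 1.57, -0.45]
wrist_force: [-2.1, 0.5, 6.7]
finger_gap: 51.9
```

Emit:
play_rows(
  motion=[0,0,0,0.0007,0,0,0.3,0,0,0,0.0003,0,0,0.3],
)

```text
clock: 25.15
eef_pos: [594.4, -58.8, 42.6]
eef_rot: [-0.957, 1.57, -0.389]
wrist_force: [-1.3, -0.1, 1.4]
finger_gap: 51.8
```

Emit:
play_rows(
  motion=[0,0,0,-0.0003,0,0,-0.5,0,0,0,0,0,0,-0.5,0,0,0,0,0,0,-0.5,0,0,0,-0.005,0,0,-0.5,0,0,0,-0.02,0,0,-0.5,0,0,0,-0.03,0,0,-0.5,0,0,0,-0.04,0,0,-0.5,0,0,0,-0.04,0,0,-0.6,0,0,0,0,0,0,-0.6],
)

```text
clock: 26.05
eef_pos: [593.9, -58.7, 183.6]
eef_rot: [-3.091, 1.571, -2.524]
wrist_force: [0.3, -1.1, -0.0]
finger_gap: 74.9
```

```bash
python3 - <<'E'
from h import *
go(500,120,200,32.5)
p,d=camera("side");cv2.imwrite("pics/s9.png",cv2.resize(p[190:290,280:400],None,fx=6,fy=6,interpolation=cv2.INTER_CUBIC))
E
```

```text
t 26.05 pos [593.9 -58.7 183.6] jaw 32.5 q [-0.16  0.42  1.41 -0.    1.31 -0.73] F [ 0.3 -1.1 -0. ] gap 74.9
shift tool mm [-16.41 201.18  16.81] rotvec [-0.0001 -0.0003  0.    ] tilt x [-2.e-04 -2.e-04 -1.e+00]
```

View pics/s9.png

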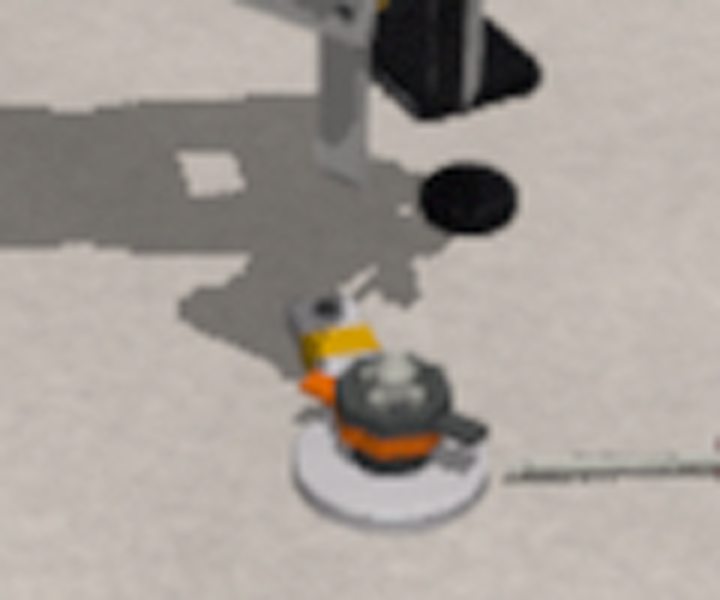

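Emit:
play_rows(
  motion=[0,0,0,-0.005,0.015,0,-0.6,0,0,0,-0.005,0.035,0,-0.6,0,0,0,0,0.04,0,-0.6,0,0,0,0,0.04,0,-0.6,0,0,0,0,0.03,0,-0.6,0,0,0,0,0.015,0,-0.6,0,0,0,0,0,0,-0.6,0,0,0,0,0,0,-0.6],
)

```text
clock: 26.9
eef_pos: [487.8, 97.8, 184.0]
eef_rot: [2.534, 1.553, 3.102]
wrist_force: [-0.1, -0.4, 0.4]
finger_gap: 75.4
```

```bash
python3 - <<'E'
from h import *
p,d=camera("top");k=14;uv=(345,231)
cv2.imwrite("pics/t9.png",cv2.resize(np.clip(p[uv[1]-25:uv[1]+25,uv[0]-28:uv[0]+28].astype(float)*1.7,0,255).astype('uint8'),None,fx=k,fy=k-2,interpolation=cv2.INTER_CUBIC))
cv2.imwrite("pics/t9f.png",p)
g=p.mean(-1)
m=(g<62)&(p[...,2].astype(int)-p[...,0]<25);m[:215]=0;m[252:]=0;m[:,:325]=0;m[:,368:]=0
v,u=np.nonzero(m)
X=w("top",u,v,d=d[v,u]); ok=(d[v,u]>0)
for lo,hi in((17,23),(23,29)):
    pass
R=np.hypot(X[:,0]-594.1,X[:,1]+58.7)
for a in range(-180,180,45):
    t=np.rad2deg(np.arctan2(X[:,1]+58.7,X[:,0]-594.1)); s=ok&(R>18)&(R<25)&(abs((t-a+180)%360-180)<22)
    print(a,s.sum(),np.median(X[s,2]).round(1) if s.any() else None)
s=ok&(R>32)&(R<48); t=np.rad2deg(np.arctan2(X[s,1].mean()+58.7,X[s,0].mean()-594.1)); print("tab",s.sum(),t,np.median(X[s,2]))
print(read_state()['clock'])
E
```

```text
-180 12 50.3
-135 18 50.7
-90 12 50.4
-45 16 50.1
0 15 49.6
45 13 50.3
90 13 50.4
135 16 49.8
tab 14 -57.94884075900364 45.35773806004863
26.95
```

View pics/t9.png

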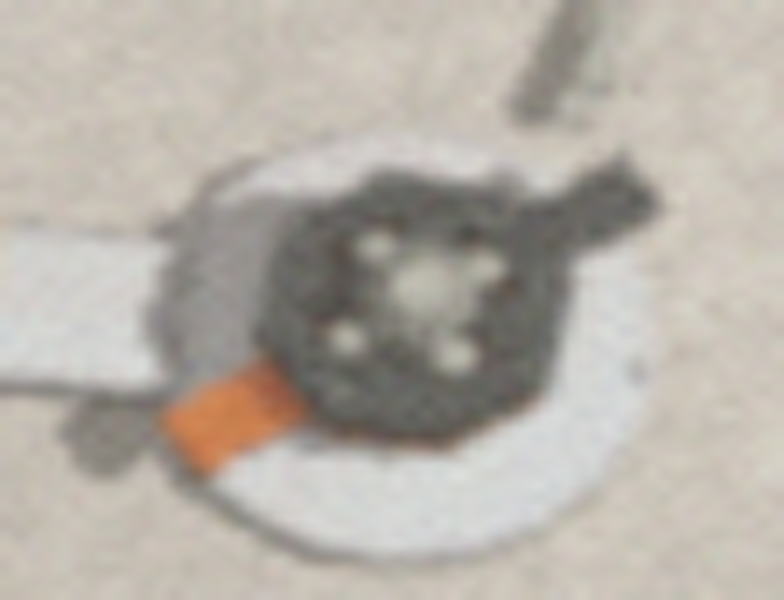

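View pics/t9f.png

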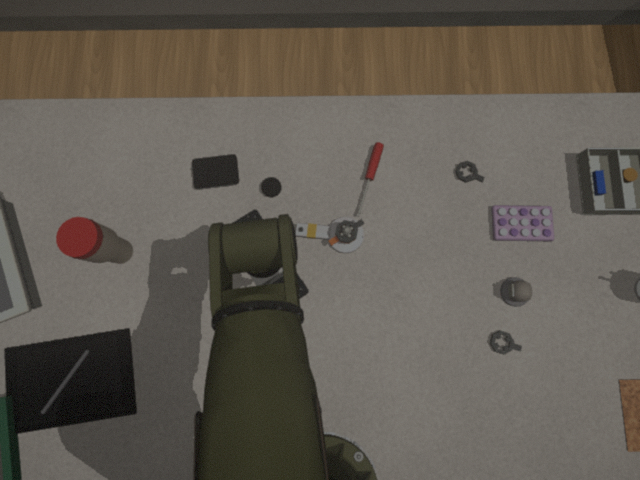

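```bash
python3 -c "
from cell import *
s=read_state();print(s['clock'],abs(s['qd']).max(),s['wrist_force']);print(sign_off())"
```

```text
26.95 0.017489088970931054 [ 0.85805437  0.57245558 -0.46467153]
the job is handed in; nothing more can be done
None
```

The swivel joint is reassembled and handed in at 26.95 s, with the gripper open and clear of everything.

- **Disc:** I squeezed it square on two pairs of flats to centre it, then lowered it onto the hub. It dropped onto the splines on the first try, without any turning. Its tab points about 38–40° from the link-arm side, which is the nearest position the splines allow. It touched bottom with its underside at about 30 mm, and I let it go there. The highest force I read was about 20 N down and 9 N sideways.
- **Separator:** I used the leftmost of the three look-alikes, at top-camera pixel (431, 264). The other two, at (467, 172) and (501, 342), were left where they were. I centred it the same way and turned its tab to the opposite side. It also slid on freely and touched bottom at about 40 mm, with about 7 N read.
- **Last checks:** The depth readings put the separator's top at 49.6–50.7 mm all the way round, against an expected 50 mm, so it lies flat and fully home. Its tab is at about -58°, roughly 39° from the side opposite the link arm. The other things on the desk showed no change in the final top picture, apart from what the arm hid.
- **Disagreements:** No check failed. The two cameras differed by 2–4 mm on positions. I relied on the top camera, corrected by where the gripper found the disc, and that held up during both insertions.

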